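# Move the hand tools to the new rack in the same order

### The arm

A 6-joint arm with a two-finger parallel gripper is mounted at the origin on the work surface. World frame = base frame: x ahead of the robot, y to its left, z up, the work surface at z = 0. Lengths are in m, angles in rad, forces in N, time in s.
With the tool pointing down it reaches from about 0.375 to 0.9 m from the base axis. Payload 3.1 kg.
Tool frame: the origin (TCP) lies where the fingers leave the gripper's body, on its centre line; the fingertips stand 73 mm ahead of it and the grasp point (between the pads) lies 54 mm ahead of it; z points along the fingers, y is the line along which they close (so a half turn about z gives the same grasp; the last joint's range is limited). The gripper opens to 85 mm and grips with 20 to 120 N. Pads are 22 mm wide; open, the fingers measure 114 mm over their backs; the gripper's body (76 mm by 85 mm) begins 54 mm behind the grasp point. The pads swing forward as they close: fully open they stand 13 mm farther back than shut.
Start: joints at [0.945, 0.527, 1.433, -0, 1.181, -0.178], TCP at [0.271, 0.563, 0.304] pointing down, gripper open.
Joint ranges: [-3.08, 3.08], [-0.75, 2.2], [0.22, 2.44], [-1.43, 4.57], [0, 2.65], [-2.85, 2.85]. Speed limits (rad/s): [2.79, 2.79, 3.14, 3.14, 3.14, 3.14].

### API

Orientations are given as a unit quaternion [x, y, z, w].
In Python, from station import manip gives the robot as it stands.
- The arm moves only by the shell command python3 -m crank 'ROWS' [FORCE]. ROWS is JSON, a list of rows, each an object with "dp": the shift along the tool's x, y, z normalised to -1 to 1, where 1 is 50 cm, a list of three; "delta_rot": the turn, a rotation vector about the tool's x, y, z normalised to -1 to 1, where 1 is 2 pi rad, a list of three; "fingers": the opening, from -1 (shut) to 1 (fully open). A call has 1 to 12 rows; each row shifts and turns the commanded pose from where the row before left it, along the tool's axes as they then stand; what a row does not reach is not made up. A row lasts 1/12 s, in which the tool goes at most 41.7 mm and 7.16 degrees, less where a joint would pass 70% of its speed; a pose out of reach is approached as far as the arm can. A call with a number of a shift or a turn outside -1 to 1 is refused whole. A call with a gripper value outside its range is refused whole. The fingers move at their own pace and stop on an object; FORCE is the grip in N (left out, the last holds). Time passes only in rows, so rows that do not move let the fingers close. It gives the time, the measured TCP pose, the force, the opening and the grip force at its end, in the units of the state.
- manip.sense(): the state, without advancing time (a new reading comes with each control period).
- manip.snapshot(name): name is "scene" or "side" or "wrist"; returns (picture, depth): 480x640x3 uint8, red, green, blue; 480x640 float32, m along the optical axis (not along the pixel's ray), 0 where there is no reading.
- manip.camera_model(name): a dict with "fx", "fy", "cx", "cy" (pixels), "k1" (the pictures are not rectified: a ray, as slopes to the right and down, at radius r is drawn at 1 + k1 r^2 times it, then the intrinsics apply), "origin" and "attitude" of the camera in the world. Camera axes: x right, y up, looking along -z (the intrinsics and any distortion apply to the point x, -y, -z); pixel columns grow to the right and rows downward; lengths in m; the calibration is good to about 2 mm. A picture is of the moment at which its call begins: read the wrist's pose just before it. camera_model takes no time and is no camera call; for the wrist camera it gives the pose at the moment of the call.
- manip.sign_off(): hands the job in; it is judged then, once.
The state is a dict: "t": time; "q": joint angles; "qd": joint speeds; "tau": joint torques, N m; "tcp_pos": TCP position; "tool_rot": TCP orientation; "force": force on the tool from outside, world axes, zero at the start; "ft_torque": the same for the moment, N m; "finger_gap": opening from 0.0 (shut) to 1.0 (fully open); "gripper_force": force on a finger pad.
Only numpy, scipy, OpenCV 4.12 (cv2) and the standard library are available. Lean on these libraries where they do the work, as an engineer would, in place of code of your own. Each camera call takes 0.05 s, during which the arm holds its last target. There are 200 camera calls.

### The job

Move the four hand tools from the old wooden block rack over to the new grey steel rack, keeping the same left-to-right order they stand in now, one tool to each hole. Leave every tool standing upright in its hole, handle up, its shoulder down on the steel.

Things in the scene. Friction and masses are not known exactly. Their poses are not given: they have to be found in the camera images.
- awl: The wooden-handled awl: a pear-shaped brown wooden handle 73 mm tall with a brass foot band, a round steel spike 6 mm thick and 65 mm long. Grip across the belly of the handle, about 45 mm above the shoulder, where it is 33 mm thick. Stands upright in its block. Origin: centre of the flat shoulder (33 mm across) under the handle, on which it stands; z up along the handle.
- screwdriver: The screwdriver: a long black ribbed plastic handle 88 mm tall, and a round steel blade 6 mm thick and 72 mm long. Grip across the handle, 45 to 65 mm above the shoulder, where it is 31 mm thick. Stands upright in its block. Origin: centre of the flat shoulder (33 mm across) under the handle, on which it stands; z up along the handle.
- stubby: The stubby screwdriver: a short, thick, grey ribbed plastic handle 55 mm tall, and a round steel blade 6 mm thick and 45 mm long. Grip across the handle, about 34 mm above the shoulder, where it is 41 mm thick. Stands upright in its block. Origin: centre of the flat shoulder (37 mm across) under the handle, on which it stands; z up along the handle.
- file: The rat-tail file: a slim, pale, turned wooden handle 92 mm tall with a steel foot band, a round dark file blade 7 mm thick and 70 mm long. Grip across the handle, 45 to 65 mm above the shoulder, where it is 29 mm thick. Stands upright in its block. Origin: centre of the flat shoulder (32 mm across) under the handle, on which it stands; z up along the handle.
- awl_block: The pine block that holds the awl at the start, 56 x 56 x 82 mm high, fixed on the plank, with a 16 mm hole, 76 mm deep, in the middle of its top. The four blocks are alike and stay put, so this one keeps marking the awl's place in the old row. Origin: centre of its underside, below the hole; z up, y along the row.
- screwdriver_block: The pine block that holds the screwdriver at the start, 56 x 56 x 82 mm high, fixed on the plank, with a 16 mm hole, 76 mm deep, in the middle of its top. The four blocks are alike and stay put, so this one keeps marking the screwdriver's place in the old row. Origin: centre of its underside, below the hole; z up, y along the row.
- stubby_block: The pine block that holds the stubby screwdriver at the start, 56 x 56 x 82 mm high, fixed on the plank, with a 16 mm hole, 76 mm deep, in the middle of its top. The four blocks are alike and stay put, so this one keeps marking the stubby screwdriver's place in the old row. Origin: centre of its underside, below the hole; z up, y along the row.
- file_block: The pine block that holds the rat-tail file at the start, 56 x 56 x 82 mm high, fixed on the plank, with a 16 mm hole, 76 mm deep, in the middle of its top. The four blocks are alike and stay put, so this one keeps marking the rat-tail file's place in the old row. Origin: centre of its underside, below the hole; z up, y along the row.
- old_plank: The old rack's dark plank, 110 (x) x 264 (y) x 18 mm, fixed on the table, left or right, with the four blocks in a row at x = +18 mm, y = +99, +33, -33 and -99 mm, their tops 100 mm above the table. Origin: centre of its underside; +x points away from the robot, +y to the robot's left, yaw within 0.3 rad.
- new_rack: The new grey sheet-steel rack, fixed on the table, left or right: a level deck 84 (x) x 268 (y) x 4 mm, top face 95 mm above the table, with four 22 mm holes at x = 0, y = +99, +33, -33, -99 mm; clear below. A back sheet at x = +42 mm rises 9 mm over the deck. Origin: on the table, under the hole row's middle; +x away from the robot, +y to its left, yaw within 0.3 rad.
Things that resemble listed ones, but are neither listed nor needed, are in the scene too. Leave any green, purple or red look-alike of the stubby alone.

How it is judged:
At the end, for the whole second after the job is handed in: Each tool is in the new rack's hole that has the same place in the row as the tool's block has on the old plank: within 12 mm of the hole's centre along x and y, its shoulder within 5 mm of the deck's upper face, tilted under 0.15 rad, at rest and let go (x of awl in the frame of new_rack between -0.012 and 0.012 m and z of awl in the frame of new_rack between 0.09 and 0.1 m and angle between each of awl, screwdriver, stubby, file's own z axis and vertical below 0.15 rad and linear speed of each of awl, screwdriver, stubby, file below 0.02 m/s and angular speed of each of awl, screwdriver, stubby, file below 0.2 rad/s and contact force between each of awl, screwdriver, stubby, file and the fingers below 0.05 N and ((y of awl in the frame of new_rack between 0.087 and 0.111 m and y of awl_block in the frame of old_plank between 0.079 and 0.119 m) or (y of awl in the frame of new_rack between 0.021 and 0.045 m and y of awl_block in the frame of old_plank between 0.013 and 0.053 m) or (y of awl in the frame of new_rack between -0.045 and -0.021 m and y of awl_block in the frame of old_plank between -0.053 and -0.013 m) or (y of awl in the frame of new_rack between -0.111 and -0.087 m and y of awl_block in the frame of old_plank between -0.119 and -0.079 m)) and x of screwdriver in the frame of new_rack between -0.012 and 0.012 m and z of screwdriver in the frame of new_rack between 0.09 and 0.1 m and ((y of screwdriver in the frame of new_rack between 0.087 and 0.111 m and y of screwdriver_block in the frame of old_plank between 0.079 and 0.119 m) or (y of screwdriver in the frame of new_rack between 0.021 and 0.045 m and y of screwdriver_block in the frame of old_plank between 0.013 and 0.053 m) or (y of screwdriver in the frame of new_rack between -0.045 and -0.021 m and y of screwdriver_block in the frame of old_plank between -0.053 and -0.013 m) or (y of screwdriver in the frame of new_rack between -0.111 and -0.087 m and y of screwdriver_block in the frame of old_plank between -0.119 and -0.079 m)) and x of stubby in the frame of new_rack between -0.012 and 0.012 m and z of stubby in the frame of new_rack between 0.09 and 0.1 m and ((y of stubby in the frame of new_rack between 0.087 and 0.111 m and y of stubby_block in the frame of old_plank between 0.079 and 0.119 m) or (y of stubby in the frame of new_rack between 0.021 and 0.045 m and y of stubby_block in the frame of old_plank between 0.013 and 0.053 m) or (y of stubby in the frame of new_rack between -0.045 and -0.021 m and y of stubby_block in the frame of old_plank between -0.053 and -0.013 m) or (y of stubby in the frame of new_rack between -0.111 and -0.087 m and y of stubby_block in the frame of old_plank between -0.119 and -0.079 m)) and x of file in the frame of new_rack between -0.012 and 0.012 m and z of file in the frame of new_rack between 0.09 and 0.1 m and ((y of file in the frame of new_rack between 0.087 and 0.111 m and y of file_block in the frame of old_plank between 0.079 and 0.119 m) or (y of file in the frame of new_rack between 0.021 and 0.045 m and y of file_block in the frame of old_plank between 0.013 and 0.053 m) or (y of file in the frame of new_rack between -0.045 and -0.021 m and y of file_block in the frame of old_plank between -0.053 and -0.013 m) or (y of file in the frame of new_rack between -0.111 and -0.087 m and y of file_block in the frame of old_plank between -0.119 and -0.079 m))); the robot touches nothing.
It also fails if it takes over 112 s, if anything falls off the work surface, if the arm or the gripper's body presses on something with over 40 N, if the wrist force passes 120 N, or if a joint passes its speed limit or range.

## Working session

There is one attempt and no reset: what is moved stays moved. The work goes in short steps, Python scripts to look and compute and a shell command to move; the robot and the scene stay as the last step left them, time stands still between calls to the robot, and variables do not carry over. Pictures are saved under pics/ and viewed, at most 14 in all, crops included, and the job is handed in when it is done.

```bash
mkdir -p pics
cat > h.py <<'E'
import numpy as np, cv2
from scipy.spatial.transform import Rotation as R
from station import manip
def world(cam,u,v,d,m=None):
    m=m or manip.camera_model(cam)
    u,v,d=map(lambda a:np.asarray(a,float),(u,v,d))
    p=cv2.undistortPoints(np.stack([u,v],-1).reshape(-1,1,2),np.array([[m['fx'],0,m['cx']],[0,m['fy'],m['cy']],[0,0,1.]]),np.array([m['k1'],0,0,0.])).reshape(-1,2)
    d=d.ravel(); c=np.c_[p[:,0]*d,-p[:,1]*d,-d]
    a=np.array(m['attitude']); A=R.from_quat(a).as_matrix() if a.size==4 else a.reshape(3,3)
    return c@A.T+np.array(m['origin'])
def cloud(cam):
    m=manip.camera_model(cam); img,dep=manip.snapshot(cam)
    v,u=np.mgrid[0:480,0:640]
    P=world(cam,u.ravel(),v.ravel(),dep.ravel(),m).reshape(480,640,3); P[dep==0]=np.nan
    return img,dep,P
def save(n,img): cv2.imwrite('pics/'+n,img[:,:,::-1])
E
python3 - <<'E'
from h import *
for c in('scene','side'):
    img,d,P=cloud(c); save(c+'.png',img); np.savez(c+'.npz',img=img,P=P)
    m=manip.camera_model(c); print(c,m)
s=manip.sense(); print(s)
E
```

```text
scene {'fx': 553.4532466299656, 'fy': 553.4532466299656, 'cx': 316.36821383574386, 'cy': 236.00378800198652, 'k1': -0.10007583877776875, 'origin': array([1.1330111 , 0.18794566, 0.87817178]), 'attitude': array([0.17560934, 0.23770918, 0.78412591, 0.54571262])}
side {'fx': 452.7874675770116, 'fy': 452.7874675770116, 'cx': 320.6494726203362, 'cy': 230.63984703071216, 'k1': -0.024468149406256797, 'origin': array([ 0.31394577, -0.60779555,  0.51316831]), 'attitude': array([ 0.47914041, -0.11613222, -0.21498707,  0.84304112])}
{'t': 0.1, 'q': array([ 9.44491758e-01,  5.28368400e-01,  1.43381282e+00,  3.49874275e-05,
        1.18139079e+00, -1.78496970e-01]), 'qd': array([-0.00050831, -0.00207297, -0.00130707,  0.00014333,  0.00030853,
       -0.00048692]), 'tau': array([-2.52724817e-05, -4.43306208e+01, -1.78586519e+01, -2.01656176e-04,
        3.89056731e-03,  4.03133782e-06]), 'tcp_pos': array([0.27027553, 0.56296441, 0.30302199]), 'tool_rot': array([ 2.22044041e-01,  9.75036135e-01, -9.04291447e-04, -4.02471807e-04]), 'force': array([ 0.45496509,  1.10465522, -0.31443998]), 'ft_torque': array([-0.03603188,  0.01413019,  0.00429479]), 'gripper_force': 0.0, 'finger_gap': 1.000675566361245}
```

View pics/scene.png

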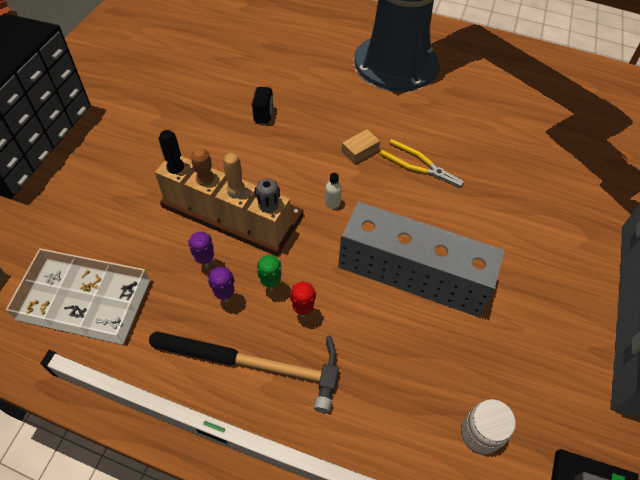

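View pics/side.png

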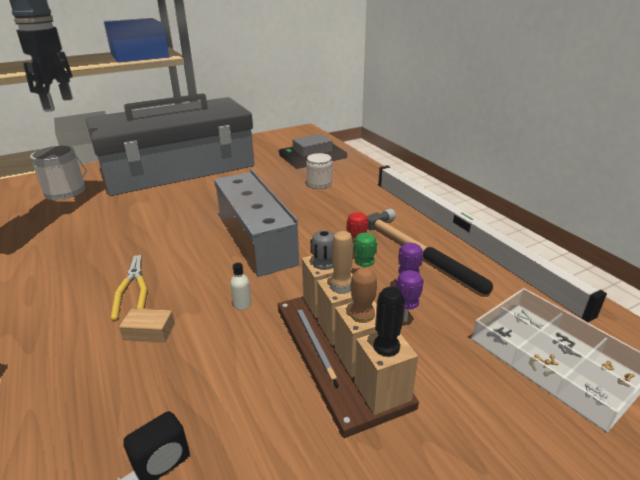

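Scene view (robot at the top, so world +y points right). In the old rack, left to right in the picture: black screwdriver (170,150), brown awl (203,167), pale file (234,175) and grey stubby (267,195). The new rack's holes are at (368,226), (404,238), (441,251) and (479,263).

Stubby candidates are purple (201,247), purple (221,282), green (269,271), red (303,298) and grey (267,195). Only the grey one stands in a block and has the right colour.

Next I'll measure the poses and make a crop to confirm the stubby.

Run:
```python
from h import *
Ps={}
for c in('scene','side'):
    z=np.load(c+'.npz'); Ps[c]=z['P']; img=z['img']
    if c=='scene': save('crop1.png',cv2.resize(img[110:320,140:340],(800,600*0+800*210//200))[:600*2:2,::2] if 0 else cv2.resize(img[120:330,140:420],(800,600)))
    P=z['P']; hsv=cv2.cvtColor(img,cv2.COLOR_RGB2HSV)
    # deck
    m=(abs(P[...,2]-.095)<.006)&(hsv[...,1]<70)
    n,l,st,ce=cv2.connectedComponentsWithStats(m.astype(np.uint8))
    for i in range(1,n):
        if st[i,4]>800:
            q=P[l==i]; r=cv2.minAreaRect((q[:,:2]*1000).astype(np.float32)); print(c,'grey',st[i],r,np.median(q[:,2]))
            # holes: contour of component
            mm=(l==i).astype(np.uint8); cs,h=cv2.findContours(mm,cv2.RETR_CCOMP,cv2.CHAIN_APPROX_NONE)
            for k,cc in enumerate(cs):
                if h[0][k][3]>=0 and cv2.contourArea(cc)>25:
                    e=cv2.fitEllipse(cc); cm=manip.camera_model(c)
                    # ray to z=.095
                    a=world(c,[e[0][0]],[e[0][1]],[1.])[0]; o=np.array(cm['origin']); t=(.095-o[2])/(a[2]-o[2])
                    print('  hole px',np.round(e[0],1),np.round(o+t*(a-o),4))
    m=(abs(P[...,2]-.1)<.005)&(hsv[...,1]>90)
    n,l,st,ce=cv2.connectedComponentsWithStats(m.astype(np.uint8))
    for i in range(1,n):
        if st[i,4]>100:
            q=P[l==i]; print(c,'wood',st[i],np.round(ce[i]),cv2.minAreaRect((q[:,:2]*1000).astype(np.float32)),np.median(q[:,2]))
```

```text
scene grey [ 343  202  161   85 5335] ((572.69482421875, 191.9747314453125), (267.500244140625, 81.33125305175781), 87.53755950927734) 0.09545716978488361
  hole px [478.3 263.7] [0.5824 0.2902 0.095 ]
  hole px [440.7 250.9] [0.5798 0.2243 0.095 ]
  hole px [404.  238.4] [0.5769 0.1587 0.095 ]
  hole px [367.9 226.2] [0.5745 0.093  0.095 ]
scene wood [155 156  39  29 458] [175. 171.] ((575.396240234375, -283.02166748046875), (59.4472770690918, 58.405921936035156), 84.12324523925781) 0.10007634418159989
scene wood [185 168  41  30 492] [206. 183.] ((582.2906494140625, -217.21958923339844), (57.493961334228516, 60.034725189208984), 82.7149658203125) 0.10001445650662916
scene wood [215 180  42  30 504] [236. 196.] ((589.219482421875, -151.78797912597656), (58.44361877441406, 59.32337188720703), 84.27383422851562) 0.09983743384062149
scene wood [247 195  43  28 458] [269. 210.] ((595.2694091796875, -86.00086212158203), (57.77569580078125, 59.89603805541992), 83.98283386230469) 0.09966108577373894
scene wood [260 255  17  13 109] [268. 261.] ((701.4315185546875, -41.75115203857422), (23.
[... 714 characters left out ...]
36.7 181.5] [0.5792 0.2853 0.095 ]
side wood [302 255  31  25 301] [315. 268.] ((582.6424560546875, -87.79034423828125), (58.56509780883789, 35.50286102294922), 86.92723846435547) 0.09995447246317712
side wood [317 277  36  29 413] [333. 292.] ((577.0413818359375, -153.7382049560547), (59.51336669921875, 35.95811080932617), 84.86547088623047) 0.10008502225845345
side wood [335 301  42  36 645] [356. 320.] ((580.6651000976562, -220.72238159179688), (59.393314361572266, 56.56825256347656), 83.15342712402344) 0.0999979605699019
side wood [ 356  332   62   42 1074] [386. 353.] ((574.5121459960938, -286.186767578125), (57.93572998046875, 57.415367126464844), 83.94729614257812) 0.09975535706677771
```

View pics/crop1.png

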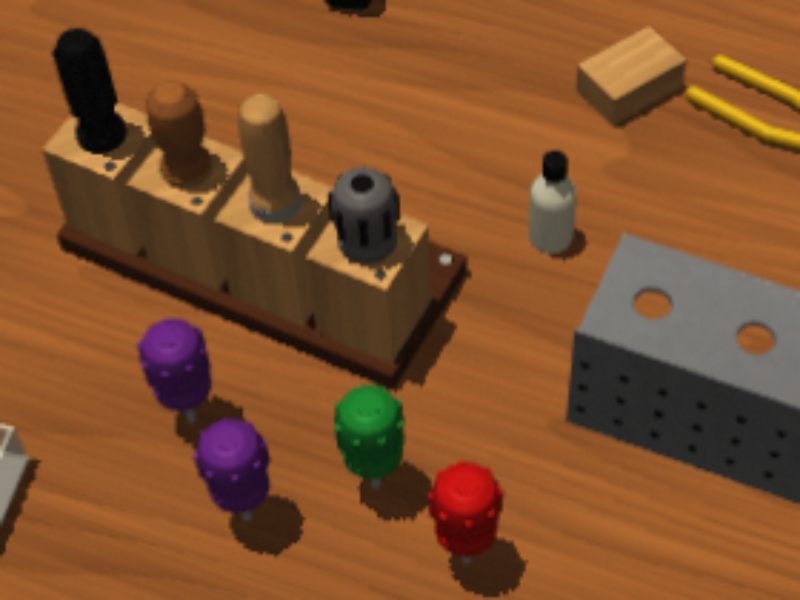

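The crop shows the grey stubby at crop (362,215), standing in the rightmost block, which is the robot's left (+y). The green, purple and red look-alikes stand on the table. I'll move the tools in the order stubby, file, awl, screwdriver, so a carried blade never passes over a standing tool.

First I turn the tool so the fingers close across the row.

```bash
cat >> h.py <<'E'
OY,NY=-0.101,-0.040   # yaws
OLD=dict(screwdriver=(.575,-.2846),awl=(.5817,-.2189),file=(.5883,-.153),stubby=(.5948,-.0875))
NEW=dict(screwdriver=(.573,.0915),awl=(.5755,.157),file=(.578,.223),stubby=(.5805,.289))
def go(x,y,z,yaw):
    "needed total dp (units of .5 m) in tool axes as they will stand, turn in units of 2pi"
    s=manip.sense(); r=R.from_quat(s['tool_rot']); Y=r.as_matrix()[:,1]
    turn=-(yaw-np.arctan2(Y[1],Y[0])); d=np.array([x,y,z])-s['tcp_pos']
    up=r.as_matrix()[:,2]
    print('t',round(s['t'],2),'tcp',np.round(s['tcp_pos'],4),'yaw',round(np.arctan2(Y[1],Y[0]),3),'tilt',np.round(up[:2],4),'gap',round(s['finger_gap'],3),'F',np.round(s['force'],1))
    print('dp now-axes',np.round(r.inv().apply(d)/.5,4),'turn',round(turn/2/np.pi,4))
E
python3 -m crank '[{"dp":[0,0,0],"delta_rot":[0,0,0.0195],"fingers":1},{"dp":[0,0,0],"delta_rot":[0,0,0.0195],"fingers":1},{"dp":[0,0,0],"delta_rot":[0,0,0.0195],"fingers":1},{"dp":[0,0,0],"delta_rot":[0,0,0.0195],"fingers":1},{"dp":[0,0,0],"delta_rot":[0,0,0.0195],"fingers":1},{"dp":[0,0,0],"delta_rot":[0,0,0.0195],"fingers":1},{"dp":[0,0,0],"delta_rot":[0,0,0.0195],"fingers":1},{"dp":[0,0,0],"delta_rot":[0,0,0.0195],"fingers":1},{"dp":[0,0,0],"delta_rot":[0,0,0.0195],"fingers":1},{"dp":[0,0,0],"delta_rot":[0,0,0.0195],"fingers":1}]' 60
python3 -c "
from h import *
go(*OLD['stubby'],.31,OY); print(manip.sense()['q']); print(manip.camera_model('wrist'))"
```

```text
t: 0.93
tcp_pos: [0.2704, 0.5631, 0.3033]
tool_rot: [0.744, 0.668, -0.001, 0.0]
force: [-0.1, -1.0, 0.0]
finger_gap: 1.003
gripper_force: 0.0
t 0.93 tcp [0.2704 0.5631 0.3033] yaw -0.108 tilt [-0.0009 -0.0011] gap 1.003 F [-0.1 -1.   0. ]
dp now-axes [-1.2234  0.7857 -0.0125] turn -0.0012
[9.44506083e-01 5.28111536e-01 1.43346397e+00 3.88811569e-05
 1.18142102e+00 1.05279722e+00]
{'fx': 404.01060182297516, 'fy': 404.01060182297516, 'cx': 318.403964703466, 'cy': 242.0761422782004, 'k1': -0.07733686961763822, 'origin': array([0.27759316, 0.63102293, 0.37399812]), 'attitude': array([-0.13560939,  0.00785659, -0.05400238,  0.98925836])}
```

```bash
python3 -m crank '[{"dp":[-0.048,0.0566,-0.0045],"delta_rot":[0,0,0],"fingers":1},{"dp":[-0.048,0.0566,-0.0045],"delta_rot":[0,0,0],"fingers":1},{"dp":[-0.048,0.0566,-0.0045],"delta_rot":[0,0,0],"fingers":1},{"dp":[-0.048,0.0566,-0.0045],"delta_rot":[0,0,0],"fingers":1},{"dp":[-0.048,0.0566,-0.0045],"delta_rot":[0,0,0],"fingers":1},{"dp":[-0.048,0.0566,-0.0045],"delta_rot":[0,0,0],"fingers":1},{"dp":[-0.048,0.0566,-0.0045],"delta_rot":[0,0,0],"fingers":1},{"dp":[-0.048,0.0566,-0.0045],"delta_rot":[0,0,0],"fingers":1},{"dp":[-0.048,0.0566,-0.0045],"delta_rot":[0,0,0],"fingers":1},{"dp":[-0.048,0.0566,-0.0045],"delta_rot":[0,0,0],"fingers":1},{"dp":[-0.048,0.0566,-0.0045],"delta_rot":[0,0,0],"fingers":1},{"dp":[-0.048,0.0566,-0.0045],"delta_rot":[0,0,0],"fingers":1}]' 60
python3 -m crank '[{"dp":[0,0,0],"delta_rot":[0,0,0],"fingers":1},{"dp":[0,0,0],"delta_rot":[0,0,0],"fingers":1}]'
cat > look.py <<'E'
from h import *
import sys
m=manip.camera_model('wrist'); img,d,P=cloud('wrist'); save(sys.argv[1],img); np.savez('w.npz',img=img,P=P)
hsv=cv2.cvtColor(img,cv2.COLOR_RGB2HSV)
def ray(u,v,z):
    a=world('wrist',[u],[v],[1.],m)[0]; o=np.array(m['origin']); return o+(z-o[2])/(a[2]-o[2])*(a-o)
mk=(abs(P[...,2]-.095)<.004)&(hsv[...,1]<70)
n,l,st,ce=cv2.connectedComponentsWithStats(mk.astype(np.uint8))
for i in range(1,n):
    if st[i,4]>800:
        q=P[l==i]; print('grey',st[i],cv2.minAreaRect((q[:,:2]*1000).astype(np.float32)),np.median(q[:,2]))
        cs,h=cv2.findContours((l==i).astype(np.uint8),cv2.RETR_CCOMP,cv2.CHAIN_APPROX_NONE)
        for k,cc in enumerate(cs):
            if h[0][k][3]>=0 and cv2.contourArea(cc)>60:
                e=cv2.fitEllipse(cc); print('  hole',np.round(e[0],1),np.round(ray(*e[0],.095),4))
mk=(abs(P[...,2]-.1)<.004)&(hsv[...,1]>90)
n,l,st,ce=cv2.connectedComponentsWithStats(mk.astype(np.uint8))
for i in range(1,n):
    if st[i,4]>400:
        q=P[l==i]; print('wood',st[i],cv2.minAreaRect((q[:,:2]*1000).astype(np.float32)))
E
python3 look.py w1.png; python3 -c "
from h import *
go(*OLD['stubby'],.31,OY)"
```

```text
t: 1.93
tcp_pos: [0.5798, 0.2406, 0.3305]
tool_rot: [0.742, 0.67, -0.0, -0.0]
force: [0.2, 0.5, -1.1]
finger_gap: 1.003
gripper_force: 0.0
t: 2.1
tcp_pos: [0.5803, 0.2403, 0.3303]
tool_rot: [0.744, 0.669, -0.0, -0.0]
force: [-0.2, 0.0, -0.3]
finger_gap: 0.998
gripper_force: 0.0
grey [  248   104   128   317 30803] ((574.3223876953125, 190.6998748779297), (269.1115417480469, 85.81697082519531), 87.71129608154297) 0.0957481143584577
  hole [327.5 383.7] [0.572 0.094 0.095]
  hole [322.7 316.4] [0.5746 0.1594 0.095 ]
  hole [317.3 240.9] [0.5771 0.2246 0.095 ]
  hole [311.4 155.7] [0.5798 0.2905 0.095 ]
t 2.15 tcp [0.5789 0.2416 0.3302] yaw -0.104 tilt [-0.002   0.0002] gap 1.004 F [-1.2  0.3  0.5]
dp now-axes [-0.6513  0.1001  0.0402] turn -0.0005
```

View pics/w1.png

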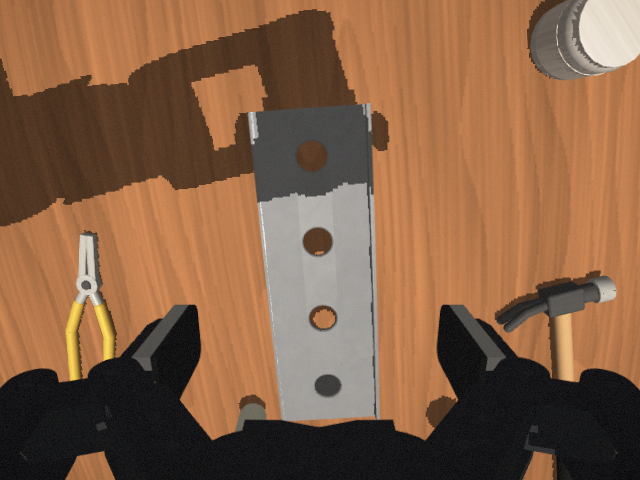

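The wrist view shows all four holes, at (311,156), (317,241), (323,316) and (327,384). Their measured positions agree with my estimates to about 2 mm. Next I move above the stubby.

```bash
python3 -m crank '[{"dp":[-0.065,0.01,0.003],"delta_rot":[0,0,0],"fingers":1},{"dp":[-0.065,0.01,0.003],"delta_rot":[0,0,0],"fingers":1},{"dp":[-0.065,0.01,0.003],"delta_rot":[0,0,0],"fingers":1},{"dp":[-0.065,0.01,0.003],"delta_rot":[0,0,0],"fingers":1},{"dp":[-0.065,0.01,0.003],"delta_rot":[0,0,0],"fingers":1},{"dp":[-0.065,0.01,0.003],"delta_rot":[0,0,0],"fingers":1},{"dp":[-0.065,0.01,0.003],"delta_rot":[0,0,0],"fingers":1},{"dp":[-0.065,0.01,0.003],"delta_rot":[0,0,0],"fingers":1},{"dp":[-0.065,0.01,0.003],"delta_rot":[0,0,0],"fingers":1},{"dp":[-0.065,0.01,0.003],"delta_rot":[0,0,0],"fingers":1},{"dp":[0,0,0],"delta_rot":[0,0,0],"fingers":1},{"dp":[0,0,0],"delta_rot":[0,0,0],"fingers":1}]'
python3 look.py w2.png; python3 -c "
from h import *
go(*OLD['stubby'],.185,OY)
for n in('scene','side'):
    P=np.load(n+'.npz')['P']
    for k,(x,y) in OLD.items():
        q=P[(np.hypot(P[...,0]-x,P[...,1]-y)<.03)&(P[...,2]>.115)&(P[...,2]<.2)]
        c,r=cv2.minEnclosingCircle((q[:,:2]*1000).astype(np.float32)); print(n,k,len(q),np.round(c,1),round(r,1),round(q[:,2].max(),3))"
```

```text
t: 3.15
tcp_pos: [0.595, -0.0861, 0.3154]
tool_rot: [0.743, 0.67, -0.0, -0.001]
force: [-0.6, 0.5, -0.1]
finger_gap: 0.998
gripper_force: 0.0
grey [ 193    0  134   28 2923] ((570.745849609375, 65.00747680664062), (16.801008224487305, 88.02967071533203), 87.00929260253906) 0.09570423934083966
wood [ 277  190   79   76 2481] ((592.9047241210938, -87.029296875), (56.283546447753906, 56.16566848754883), 84.39834594726562)
wood [ 280  276   75   69 2813] ((586.4278564453125, -152.7053985595703), (56.86001205444336, 56.28961944580078), 84.4678726196289)
wood [283 352  18  62 692] ((558.456298828125, -215.79339599609375), (57.328819274902344, 13.68685531616211), 84.02851867675781)
wood [336 352  17  61 751] ((601.8504028320312, -219.71531677246094), (56.175819396972656, 12.50955581665039), 82.26870727539062)
t 3.2 tcp [ 0.5949 -0.0849  0.3155] yaw -0.102 tilt [-0.0015  0.0014] gap 1.001 F [ 0.2  0.  -0.3]
dp now-axes [-0.0054  0.0007  0.261 ] turn -0.0001
scene screwdriver 556 [ 576.5 -282.5] 16.3 0.19
scene awl 472 [ 584.3 -215.5] 16.5 0.177
scene file 616 [ 591.  -149.7] 16.1 0.195
scene stubby 551 [596.4 -85.8] 21.5 0.159
side screwdriver 1373 [ 573.7 -287.4] 16.3 0.189
side awl 958 [ 579.7 -221.5] 17.2 0.174
side file 1010 [ 586.6 -155.9] 15.1 0.193
side stubby 596 [591.  -90.7] 20.0 0.157
```

View pics/w2.png

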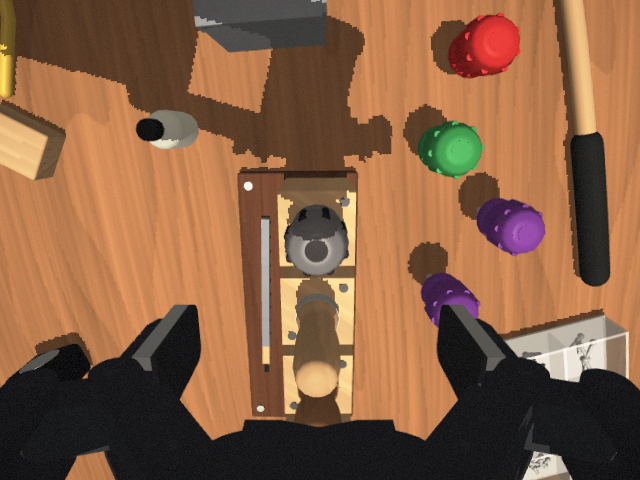

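The stubby is at (317,245) with the gripper centred over it. The look-alikes stand well to the right of the +x finger and are below its height. Now I descend and grip.

```bash
python3 -m crank '[{"dp":[-0.005,-0.002,0.04],"delta_rot":[0,0,0],"fingers":1},{"dp":[0,0,0.04],"delta_rot":[0,0,0],"fingers":1},{"dp":[0,0,0.04],"delta_rot":[0,0,0],"fingers":1},{"dp":[0,0,0.04],"delta_rot":[0,0,0],"fingers":1},{"dp":[0,0,0.04],"delta_rot":[0,0,0],"fingers":1},{"dp":[0,0,0.03],"delta_rot":[0,0,0],"fingers":1},{"dp":[0,0,0.02],"delta_rot":[0,0,0],"fingers":1},{"dp":[0,0,0.01],"delta_rot":[0,0,0],"fingers":1},{"dp":[0,0,0],"delta_rot":[0,0,0],"fingers":1},{"dp":[0,0,0],"delta_rot":[0,0,0],"fingers":1}]'
python3 -m crank '[{"dp":[0,0,0],"delta_rot":[0,0,0],"fingers":-1},{"dp":[0,0,0],"delta_rot":[0,0,0],"fingers":-1},{"dp":[0,0,0],"delta_rot":[0,0,0],"fingers":-1},{"dp":[0,0,0],"delta_rot":[0,0,0],"fingers":-1},{"dp":[0,0,0],"delta_rot":[0,0,0],"fingers":-1},{"dp":[0,0,0],"delta_rot":[0,0,0],"fingers":-1},{"dp":[0,0,0],"delta_rot":[0,0,0],"fingers":-1},{"dp":[0,0,0],"delta_rot":[0,0,0],"fingers":-1},{"dp":[0,0,0],"delta_rot":[0,0,0],"fingers":-1},{"dp":[0,0,0],"delta_rot":[0,0,0],"fingers":-1}]' 60
```

```text
t: 4.03
tcp_pos: [0.5947, -0.0878, 0.1864]
tool_rot: [0.742, 0.67, 0.0, 0.0]
force: [-0.8, 1.3, 0.1]
finger_gap: 1.004
gripper_force: 0.0
t: 4.87
tcp_pos: [0.5947, -0.0888, 0.1869]
tool_rot: [0.742, 0.67, 0.0, 0.001]
force: [-0.3, 0.1, 4.8]
finger_gap: 0.464
gripper_force: 60.3
```

```bash
python3 -m crank '[{"dp":[0,0,-0.015],"delta_rot":[0,0,0],"fingers":-1},{"dp":[0,0,-0.03],"delta_rot":[0,0,0],"fingers":-1},{"dp":[0,0,-0.04],"delta_rot":[0,0,0],"fingers":-1},{"dp":[0,0,-0.04],"delta_rot":[0,0,0],"fingers":-1},{"dp":[0,0,-0.04],"delta_rot":[0,0,0],"fingers":-1},{"dp":[0,0,-0.04],"delta_rot":[0,0,0],"fingers":-1},{"dp":[0,0,-0.03],"delta_rot":[0,0,0],"fingers":-1},{"dp":[0,0,-0.015],"delta_rot":[0,0,0],"fingers":-1},{"dp":[0,0,0],"delta_rot":[0,0,0],"fingers":-1}]'
python3 -c "
from h import *
go(*NEW['stubby'],.31,NY)"
```

```text
t: 5.62
tcp_pos: [0.595, -0.0888, 0.3128]
tool_rot: [0.742, 0.67, 0.001, 0.002]
force: [-0.6, -0.3, -1.0]
finger_gap: 0.465
gripper_force: 60.5
t 5.62 tcp [ 0.595  -0.0888  0.3128] yaw -0.102 tilt [ 0.0036 -0.0012] gap 0.465 F [-0.6 -0.3 -1. ]
dp now-axes [ 0.7487 -0.106   0.0046] turn -0.0099
```

```bash
python3 -m crank '[{"dp":[0.05,-0.0096,0],"delta_rot":[0,0,0],"fingers":-1},{"dp":[0.07,-0.0096,0],"delta_rot":[0,0,0],"fingers":-1},{"dp":[0.07,-0.0096,0],"delta_rot":[0,0,0],"fingers":-1},{"dp":[0.07,-0.0096,0],"delta_rot":[0,0,0],"fingers":-1},{"dp":[0.07,-0.0096,0],"delta_rot":[0,0,0],"fingers":-1},{"dp":[0.07,-0.0096,0],"delta_rot":[0,0,0],"fingers":-1},{"dp":[0.07,-0.0096,0],"delta_rot":[0,0,0],"fingers":-1},{"dp":[0.07,-0.0096,0],"delta_rot":[0,0,0],"fingers":-1},{"dp":[0.07,-0.0096,0],"delta_rot":[0,0,0],"fingers":-1},{"dp":[0.07,-0.0096,0],"delta_rot":[0,0,0],"fingers":-1},{"dp":[0.05,-0.0096,0],"delta_rot":[0,0,0],"fingers":-1},{"dp":[0.02,0,0],"delta_rot":[0,0,-0.0099],"fingers":-1}]'
python3 -m crank '[{"dp":[0,0,0],"delta_rot":[0,0,0],"fingers":-1},{"dp":[0,0,0],"delta_rot":[0,0,0],"fingers":-1}]'
python3 look.py w3.png; python3 -c "
from h import *
go(*NEW['stubby'],.183,NY)
img,d,P=cloud('scene'); save('s3.png',cv2.resize(img[120:340,320:560],(800,600))); save('s3f.png',img)"
```

```text
t: 6.62
tcp_pos: [0.5782, 0.2937, 0.3089]
tool_rot: [0.719, 0.695, -0.001, -0.001]
force: [0.7, -0.6, -1.6]
finger_gap: 0.463
gripper_force: 60.5
t: 6.78
tcp_pos: [0.5793, 0.29, 0.3093]
tool_rot: [0.721, 0.693, -0.001, -0.0]
force: [0.1, -0.3, -1.8]
finger_gap: 0.468
gripper_force: 60.5
grey [  258   178   125   120 10054] ((578.8875732421875, 280.2476806640625), (90.04244995117188, 87.22806549072266), 87.69001007080078) 0.09579783070007361
  hole [320.1 226. ] [0.5797 0.2907 0.095 ]
grey [ 267  377  104   49 2379] ((572.5257568359375, 139.4571533203125), (86.13803100585938, 47.070167541503906), 0.6705350279808044) 0.09575560438899139
t 6.83 tcp [0.5796 0.2892 0.3096] yaw -0.041 tilt [-0.0024 -0.0014] gap 0.47 F [ 0.2 -0.1 -1.5]
dp now-axes [1.000e-04 2.400e-03 2.531e-01] turn -0.0002
```

View pics/w3.png

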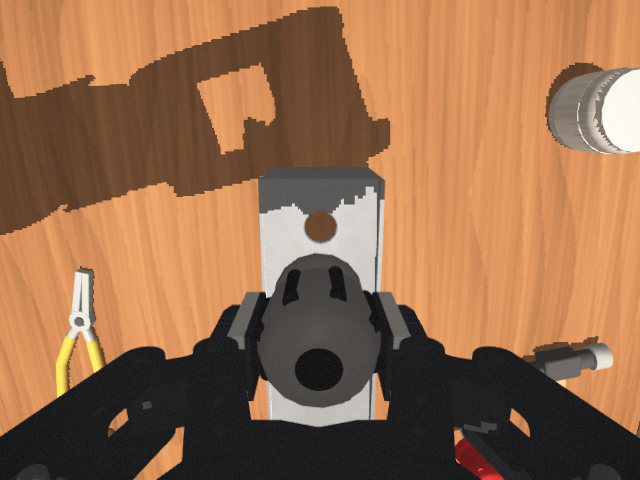

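The stubby is held upright with its hole straight ahead at (320,226), on target. Now I lower it and release.

```bash
python3 -m crank '[{"dp":[0.002,0.002,0.02],"delta_rot":[0,0,0],"fingers":-1},{"dp":[0,0,0.03],"delta_rot":[0,0,0],"fingers":-1},{"dp":[0,0,0.03],"delta_rot":[0,0,0],"fingers":-1},{"dp":[0,0,0.03],"delta_rot":[0,0,0],"fingers":-1},{"dp":[0,0,0.03],"delta_rot":[0,0,0],"fingers":-1},{"dp":[0,0,0.03],"delta_rot":[0,0,0],"fingers":-1},{"dp":[0,0,0.03],"delta_rot":[0,0,0],"fingers":-1},{"dp":[0,0,0.025],"delta_rot":[0,0,0],"fingers":-1},{"dp":[0,0,0.015],"delta_rot":[0,0,0],"fingers":-1},{"dp":[0,0,0.01],"delta_rot":[0,0,0],"fingers":-1},{"dp":[0,0,0],"delta_rot":[0,0,0],"fingers":-1},{"dp":[0,0,0],"delta_rot":[0,0,0],"fingers":-1}]'
```

```text
t: 7.88
tcp_pos: [0.5814, 0.2907, 0.1861]
tool_rot: [0.721, 0.693, 0.0, 0.0]
force: [-0.0, -0.1, -1.1]
finger_gap: 0.468
gripper_force: 60.5
```

```bash
python3 -m crank '[{"dp":[0,0,0.005],"delta_rot":[0,0,0],"fingers":-1},{"dp":[0,0,0.003],"delta_rot":[0,0,0],"fingers":-1},{"dp":[0,0,0],"delta_rot":[0,0,0],"fingers":-1}]'
python3 -m crank '[{"dp":[0,0,0],"delta_rot":[0,0,0],"fingers":0.1},{"dp":[0,0,0],"delta_rot":[0,0,0],"fingers":0.3},{"dp":[0,0,0],"delta_rot":[0,0,0],"fingers":0.7},{"dp":[0,0,0],"delta_rot":[0,0,0],"fingers":1},{"dp":[0,0,0],"delta_rot":[0,0,0],"fingers":1},{"dp":[0,0,0],"delta_rot":[0,0,0],"fingers":1},{"dp":[0,0,0],"delta_rot":[0,0,0],"fingers":1},{"dp":[0,0,0],"delta_rot":[0,0,0],"fingers":1}]'
python3 -m crank '[{"dp":[0,0,-0.02],"delta_rot":[0,0,0],"fingers":1},{"dp":[0,0,-0.04],"delta_rot":[0,0,0],"fingers":1},{"dp":[0,0,-0.04],"delta_rot":[0,0,0],"fingers":1},{"dp":[0,0,-0.04],"delta_rot":[0,0,0],"fingers":1},{"dp":[0,0,-0.04],"delta_rot":[0,0,0],"fingers":1},{"dp":[0,0,-0.04],"delta_rot":[0,0,0],"fingers":1},{"dp":[0,0,-0.02],"delta_rot":[0,0,0],"fingers":1},{"dp":[0,0,0],"delta_rot":[0,0,0],"fingers":1}]'
cat > chk.py <<'E'
from h import *
import sys
img,d,P=cloud('scene')
for k in sys.argv[1:]:
    x,y=NEW[k]; q=P[(np.hypot(P[...,0]-x,P[...,1]-y)<.03)&(P[...,2]>.11)&(P[...,2]<.21)]
    c,r=cv2.minEnclosingCircle((q[:,:2]*1000).astype(np.float32)); print(k,'placed: circle',np.round(c,1),round(r,1),'top',round(q[:,2].max(),3))
E
python3 chk.py stubby; python3 -c "
from h import *
go(*OLD['file'],.31,OY)"
```

```text
t: 8.13
tcp_pos: [0.5812, 0.2909, 0.1822]
tool_rot: [0.721, 0.693, 0.0, 0.0]
force: [-0.7, -0.1, -0.5]
finger_gap: 0.464
gripper_force: 60.5
t: 8.8
tcp_pos: [0.5811, 0.2908, 0.1819]
tool_rot: [0.721, 0.693, 0.0, 0.0]
force: [0.9, -0.2, 0.3]
finger_gap: 0.996
gripper_force: 0.0
t: 9.47
tcp_pos: [0.5824, 0.2913, 0.3055]
tool_rot: [0.721, 0.693, 0.003, 0.002]
force: [-0.2, 0.7, 0.8]
finger_gap: 0.998
gripper_force: 0.0
stubby placed: circle [583.2 292.8] 21.3 top 0.154
t 9.52 tcp [0.5815 0.291  0.3035] yaw -0.04 tilt [0.0031 0.0009] gap 1.002 F [-1.1 -0.8 -0.1]
dp now-axes [-0.8867  0.049  -0.0138] turn 0.0097
```

The stubby is seated: its top is 5 mm lower than in the old block, as it should be. Next is the file.

```bash
python3 -m crank '[{"dp":[-0.06,0.004,-0.002],"delta_rot":[0,0,0],"fingers":1},{"dp":[-0.076,0.004,-0.002],"delta_rot":[0,0,0],"fingers":1},{"dp":[-0.078,0.004,-0.002],"delta_rot":[0,0,0],"fingers":1},{"dp":[-0.078,0.004,-0.002],"delta_rot":[0,0,0],"fingers":1},{"dp":[-0.078,0.004,-0.002],"delta_rot":[0,0,0],"fingers":1},{"dp":[-0.078,0.004,-0.002],"delta_rot":[0,0,0],"fingers":1},{"dp":[-0.078,0.004,-0.002],"delta_rot":[0,0,0],"fingers":1},{"dp":[-0.078,0.004,-0.002],"delta_rot":[0,0,0],"fingers":1},{"dp":[-0.078,0.004,0],"delta_rot":[0,0,0],"fingers":1},{"dp":[-0.078,0.004,0],"delta_rot":[0,0,0],"fingers":1},{"dp":[-0.077,0.004,0],"delta_rot":[0,0,0],"fingers":1},{"dp":[-0.05,0.004,0],"delta_rot":[0,0,0.0097],"fingers":1}]'
python3 -m crank '[{"dp":[0,0,0],"delta_rot":[0,0,0],"fingers":1},{"dp":[0,0,0],"delta_rot":[0,0,0],"fingers":1}]'
python3 -c "
from h import *
go(*OLD['file'],.207,OY)"
```

```text
t: 10.52
tcp_pos: [0.5864, -0.1568, 0.3081]
tool_rot: [0.743, 0.669, -0.001, -0.001]
force: [0.3, 0.3, 0.2]
finger_gap: 1.002
gripper_force: 0.0
t: 10.68
tcp_pos: [0.5865, -0.1545, 0.3081]
tool_rot: [0.743, 0.67, -0.0, -0.002]
force: [0.2, -0.1, 0.4]
finger_gap: 0.999
gripper_force: 0.0
t 10.68 tcp [ 0.5865 -0.1545  0.3081] yaw -0.104 tilt [-0.003   0.0019] gap 0.999 F [ 0.2 -0.1  0.4]
dp now-axes [0.0031 0.0038 0.2022] turn -0.0004
```

```bash
python3 -m crank '[{"dp":[0.003,0.003,0.02],"delta_rot":[0,0,0],"fingers":1},{"dp":[0,0,0.04],"delta_rot":[0,0,0],"fingers":1},{"dp":[0,0,0.04],"delta_rot":[0,0,0],"fingers":1},{"dp":[0,0,0.04],"delta_rot":[0,0,0],"fingers":1},{"dp":[0,0,0.03],"delta_rot":[0,0,0],"fingers":1},{"dp":[0,0,0.02],"delta_rot":[0,0,0],"fingers":1},{"dp":[0,0,0.012],"delta_rot":[0,0,0],"fingers":1},{"dp":[0,0,0],"delta_rot":[0,0,0],"fingers":1},{"dp":[0,0,0],"delta_rot":[0,0,0],"fingers":1}]'
python3 -m crank '[{"dp":[0,0,0],"delta_rot":[0,0,0],"fingers":-1},{"dp":[0,0,0],"delta_rot":[0,0,0],"fingers":-1},{"dp":[0,0,0],"delta_rot":[0,0,0],"fingers":-1},{"dp":[0,0,0],"delta_rot":[0,0,0],"fingers":-1},{"dp":[0,0,0],"delta_rot":[0,0,0],"fingers":-1},{"dp":[0,0,0],"delta_rot":[0,0,0],"fingers":-1},{"dp":[0,0,0],"delta_rot":[0,0,0],"fingers":-1},{"dp":[0,0,0],"delta_rot":[0,0,0],"fingers":-1},{"dp":[0,0,0],"delta_rot":[0,0,0],"fingers":-1},{"dp":[0,0,0],"delta_rot":[0,0,0],"fingers":-1},{"dp":[0,0,0],"delta_rot":[0,0,0],"fingers":-1},{"dp":[0,0,0],"delta_rot":[0,0,0],"fingers":-1}]' 60
```

```text
t: 11.43
tcp_pos: [0.5892, -0.1512, 0.2089]
tool_rot: [0.742, 0.671, 0.0, -0.0]
force: [0.1, -0.9, 0.2]
finger_gap: 0.996
gripper_force: 0.0
t: 12.43
tcp_pos: [0.589, -0.1521, 0.2093]
tool_rot: [0.742, 0.671, -0.0, 0.0]
force: [-1.4, -0.0, 5.3]
finger_gap: 0.323
gripper_force: 59.2
```

```bash
python3 -m crank '[{"dp":[0,0,-0.015],"delta_rot":[0,0,0],"fingers":-1},{"dp":[0,0,-0.03],"delta_rot":[0,0,0],"fingers":-1},{"dp":[0,0,-0.04],"delta_rot":[0,0,0],"fingers":-1},{"dp":[0,0,-0.04],"delta_rot":[0,0,0],"fingers":-1},{"dp":[0,0,-0.04],"delta_rot":[0,0,0],"fingers":-1},{"dp":[0,0,-0.035],"delta_rot":[0,0,0],"fingers":-1},{"dp":[0,0,-0.015],"delta_rot":[0,0,0],"fingers":-1},{"dp":[0,0,0],"delta_rot":[0,0,0],"fingers":-1},{"dp":[0,0,0],"delta_rot":[0,0,0],"fingers":-1}]'
python3 -c "
from h import *
go(*NEW['file'],.315,NY)"
```

```text
t: 13.18
tcp_pos: [0.5888, -0.1518, 0.316]
tool_rot: [0.742, 0.671, -0.0, -0.0]
force: [-0.3, -0.8, -1.6]
finger_gap: 0.326
gripper_force: 59.2
t 13.18 tcp [ 0.5888 -0.1518  0.316 ] yaw -0.101 tilt [-0.0004  0.0003] gap 0.326 F [-0.3 -0.8 -1.6]
dp now-axes [ 0.7436 -0.097   0.0022] turn -0.0097
```

```bash
python3 -m crank '[{"dp":[0.045,-0.0088,0],"delta_rot":[0,0,0],"fingers":-1},{"dp":[0.07,-0.0088,0],"delta_rot":[0,0,0],"fingers":-1},{"dp":[0.07,-0.0088,0],"delta_rot":[0,0,0],"fingers":-1},{"dp":[0.07,-0.0088,0],"delta_rot":[0,0,0],"fingers":-1},{"dp":[0.07,-0.0088,0],"delta_rot":[0,0,0],"fingers":-1},{"dp":[0.07,-0.0088,0],"delta_rot":[0,0,0],"fingers":-1},{"dp":[0.07,-0.0088,0],"delta_rot":[0,0,0],"fingers":-1},{"dp":[0.07,-0.0088,0],"delta_rot":[0,0,0],"fingers":-1},{"dp":[0.07,-0.0088,0],"delta_rot":[0,0,0],"fingers":-1},{"dp":[0.07,-0.0088,0],"delta_rot":[0,0,0],"fingers":-1},{"dp":[0.05,-0.0088,0],"delta_rot":[0,0,0],"fingers":-1},{"dp":[0.02,0,0],"delta_rot":[0,0,-0.0097],"fingers":-1}]'
python3 -m crank '[{"dp":[0,0,0],"delta_rot":[0,0,0],"fingers":-1},{"dp":[0,0,0],"delta_rot":[0,0,0],"fingers":-1}]'
python3 look.py w4.png; python3 -c "
from h import *
go(*NEW['file'],.2055,NY)
img,d,P=cloud('side'); save('s4.png',cv2.resize(img[60:300,120:440],(800,600)))"
```

```text
t: 14.18
tcp_pos: [0.5765, 0.2273, 0.3141]
tool_rot: [0.72, 0.694, -0.001, -0.002]
force: [0.4, -1.1, -1.3]
finger_gap: 0.323
gripper_force: 59.2
t: 14.35
tcp_pos: [0.5776, 0.2238, 0.3146]
tool_rot: [0.721, 0.693, -0.002, -0.001]
force: [0.9, -0.2, -1.5]
finger_gap: 0.324
gripper_force: 59.2
grey [  255    80   126   229 17948] ((576.3058471679688, 241.51083374023438), (167.65025329589844, 85.97760772705078), 87.70881652832031) 0.09581298165875068
  hole [319.1 224.1] [0.5771 0.2247 0.095 ]
  hole [320.9 128.1] [0.5812 0.2932 0.095 ]
t 14.4 tcp [0.5779 0.223  0.315 ] yaw -0.041 tilt [-0.0027 -0.0012] gap 0.321 F [-0.1 -0.6 -1.2]
dp now-axes [0.0004 0.0008 0.2189] turn -0.0002
```

View pics/s4.png

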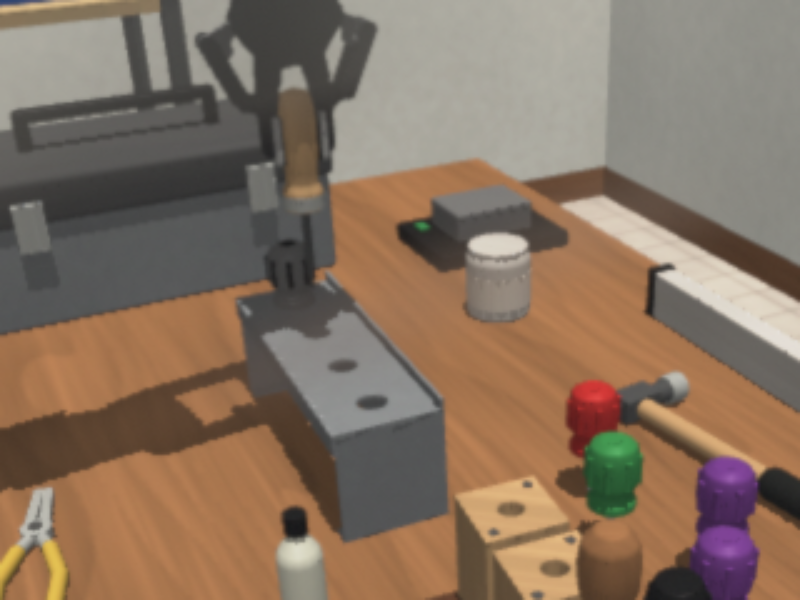

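The side view shows the file hanging upright in the gripper at (298,170) and the stubby standing in the far hole at (290,275). Now I lower the file and release it.

```bash
python3 -m crank '[{"dp":[0.001,0,0.02],"delta_rot":[0,0,0],"fingers":-1},{"dp":[0,0,0.03],"delta_rot":[0,0,0],"fingers":-1},{"dp":[0,0,0.03],"delta_rot":[0,0,0],"fingers":-1},{"dp":[0,0,0.03],"delta_rot":[0,0,0],"fingers":-1},{"dp":[0,0,0.03],"delta_rot":[0,0,0],"fingers":-1},{"dp":[0,0,0.03],"delta_rot":[0,0,0],"fingers":-1},{"dp":[0,0,0.025],"delta_rot":[0,0,0],"fingers":-1},{"dp":[0,0,0.015],"delta_rot":[0,0,0],"fingers":-1},{"dp":[0,0,0.008],"delta_rot":[0,0,0],"fingers":-1},{"dp":[0,0,0.002],"delta_rot":[0,0,0],"fingers":-1},{"dp":[0,0,0],"delta_rot":[0,0,0],"fingers":-1},{"dp":[0,0,0],"delta_rot":[0,0,0],"fingers":-1}]'
```

```text
t: 15.45
tcp_pos: [0.5789, 0.2239, 0.2071]
tool_rot: [0.721, 0.693, 0.001, 0.0]
force: [-0.3, 0.5, 0.1]
finger_gap: 0.322
gripper_force: 59.2
```

```bash
python3 -m crank '[{"dp":[0,0,0.004],"delta_rot":[0,0,0],"fingers":-1},{"dp":[0,0,0.001],"delta_rot":[0,0,0],"fingers":-1},{"dp":[0,0,0],"delta_rot":[0,0,0],"fingers":-1}]'
python3 -m crank '[{"dp":[0,0,0],"delta_rot":[0,0,0],"fingers":-0.2},{"dp":[0,0,0],"delta_rot":[0,0,0],"fingers":0.1},{"dp":[0,0,0],"delta_rot":[0,0,0],"fingers":0.5},{"dp":[0,0,0],"delta_rot":[0,0,0],"fingers":1},{"dp":[0,0,0],"delta_rot":[0,0,0],"fingers":1},{"dp":[0,0,0],"delta_rot":[0,0,0],"fingers":1},{"dp":[0,0,0],"delta_rot":[0,0,0],"fingers":1},{"dp":[0,0,0],"delta_rot":[0,0,0],"fingers":1}]'
python3 -m crank '[{"dp":[0,0,-0.02],"delta_rot":[0,0,0],"fingers":1},{"dp":[0,0,-0.04],"delta_rot":[0,0,0],"fingers":1},{"dp":[0,0,-0.04],"delta_rot":[0,0,0],"fingers":1},{"dp":[0,0,-0.04],"delta_rot":[0,0,0],"fingers":1},{"dp":[0,0,-0.04],"delta_rot":[0,0,0],"fingers":1},{"dp":[0,0,-0.03],"delta_rot":[0,0,0],"fingers":1},{"dp":[0,0,0],"delta_rot":[0,0,0],"fingers":1}]'
python3 chk.py stubby file; python3 -c "
from h import *
go(*OLD['awl'],.31,OY)"
```

```text
t: 15.7
tcp_pos: [0.5786, 0.2241, 0.2043]
tool_rot: [0.721, 0.693, 0.0, 0.0]
force: [0.1, 0.2, -1.0]
finger_gap: 0.325
gripper_force: 59.2
t: 16.37
tcp_pos: [0.5784, 0.224, 0.2039]
tool_rot: [0.721, 0.693, -0.0, -0.0]
force: [0.5, 0.1, 0.5]
finger_gap: 0.997
gripper_force: 0.0
t: 16.95
tcp_pos: [0.5802, 0.2245, 0.3135]
tool_rot: [0.721, 0.693, 0.004, 0.002]
force: [0.9, 0.1, 0.1]
finger_gap: 1.004
gripper_force: 0.0
stubby placed: circle [584.3 293. ] 21.5 top 0.155
file placed: circle [580.8 223.1] 15.6 top 0.189
t 17.0 tcp [0.5793 0.2243 0.3114] yaw -0.04 tilt [0.0051 0.001 ] gap 0.995 F [ 0.1 -0.5  0.6]
dp now-axes [-0.8854  0.0402  0.002 ] turn 0.0097
```

The file is in: its top went from 0.195 to 0.189 m. The awl is next.

```bash
python3 -m crank '[{"dp":[-0.06,0.0035,-0.001],"delta_rot":[0,0,0],"fingers":1},{"dp":[-0.076,0.0035,-0.001],"delta_rot":[0,0,0],"fingers":1},{"dp":[-0.078,0.0035,-0.001],"delta_rot":[0,0,0],"fingers":1},{"dp":[-0.078,0.0035,-0.001],"delta_rot":[0,0,0],"fingers":1},{"dp":[-0.078,0.0035,0],"delta_rot":[0,0,0],"fingers":1},{"dp":[-0.078,0.0035,0],"delta_rot":[0,0,0],"fingers":1},{"dp":[-0.078,0.0035,0],"delta_rot":[0,0,0],"fingers":1},{"dp":[-0.078,0.0035,0],"delta_rot":[0,0,0],"fingers":1},{"dp":[-0.078,0.0035,0],"delta_rot":[0,0,0],"fingers":1},{"dp":[-0.078,0.0035,0],"delta_rot":[0,0,0],"fingers":1},{"dp":[-0.077,0.0035,0],"delta_rot":[0,0,0],"fingers":1},{"dp":[-0.05,0.0035,0],"delta_rot":[0,0,0.0097],"fingers":1}]'
python3 -m crank '[{"dp":[0,0,0],"delta_rot":[0,0,0],"fingers":1},{"dp":[0,0,0],"delta_rot":[0,0,0],"fingers":1}]'
python3 -c "
from h import *
go(*OLD['awl'],.197,OY)"
```

```text
t: 18.0
tcp_pos: [0.5808, -0.2236, 0.3095]
tool_rot: [0.743, 0.669, -0.001, -0.001]
force: [0.4, 0.0, 0.1]
finger_gap: 0.999
gripper_force: 0.0
t: 18.17
tcp_pos: [0.5808, -0.2213, 0.3093]
tool_rot: [0.743, 0.669, -0.0, -0.001]
force: [0.5, -0.1, -1.4]
finger_gap: 1.001
gripper_force: 0.0
t 18.17 tcp [ 0.5808 -0.2213  0.3093] yaw -0.104 tilt [-0.0023  0.0018] gap 1.001 F [ 0.5 -0.1 -1.4]
dp now-axes [0.0047 0.0018 0.2246] turn -0.0004
```

```bash
python3 -m crank '[{"dp":[0.004,0.001,0.02],"delta_rot":[0,0,0],"fingers":1},{"dp":[0,0,0.04],"delta_rot":[0,0,0],"fingers":1},{"dp":[0,0,0.04],"delta_rot":[0,0,0],"fingers":1},{"dp":[0,0,0.04],"delta_rot":[0,0,0],"fingers":1},{"dp":[0,0,0.035],"delta_rot":[0,0,0],"fingers":1},{"dp":[0,0,0.03],"delta_rot":[0,0,0],"fingers":1},{"dp":[0,0,0.018],"delta_rot":[0,0,0],"fingers":1},{"dp":[0,0,0],"delta_rot":[0,0,0],"fingers":1},{"dp":[0,0,0],"delta_rot":[0,0,0],"fingers":1}]'
python3 -m crank '[{"dp":[0,0,0],"delta_rot":[0,0,0],"fingers":-1},{"dp":[0,0,0],"delta_rot":[0,0,0],"fingers":-1},{"dp":[0,0,0],"delta_rot":[0,0,0],"fingers":-1},{"dp":[0,0,0],"delta_rot":[0,0,0],"fingers":-1},{"dp":[0,0,0],"delta_rot":[0,0,0],"fingers":-1},{"dp":[0,0,0],"delta_rot":[0,0,0],"fingers":-1},{"dp":[0,0,0],"delta_rot":[0,0,0],"fingers":-1},{"dp":[0,0,0],"delta_rot":[0,0,0],"fingers":-1},{"dp":[0,0,0],"delta_rot":[0,0,0],"fingers":-1},{"dp":[0,0,0],"delta_rot":[0,0,0],"fingers":-1},{"dp":[0,0,0],"delta_rot":[0,0,0],"fingers":-1},{"dp":[0,0,0],"delta_rot":[0,0,0],"fingers":-1}]' 60
python3 -c "
from h import *
img,d,P=cloud('side'); save('s5.png',cv2.resize(img[180:420,240:560],(800,600)))"
```

```text
t: 18.92
tcp_pos: [0.5822, -0.2167, 0.1988]
tool_rot: [0.741, 0.671, -0.0, -0.001]
force: [-0.4, -0.7, 0.9]
finger_gap: 0.998
gripper_force: 0.0
t: 19.92
tcp_pos: [0.5824, -0.2182, 0.2003]
tool_rot: [0.742, 0.671, 0.0, 0.0]
force: [-1.2, 0.8, 5.2]
finger_gap: 0.372
gripper_force: 59.2
```

View pics/s5.png

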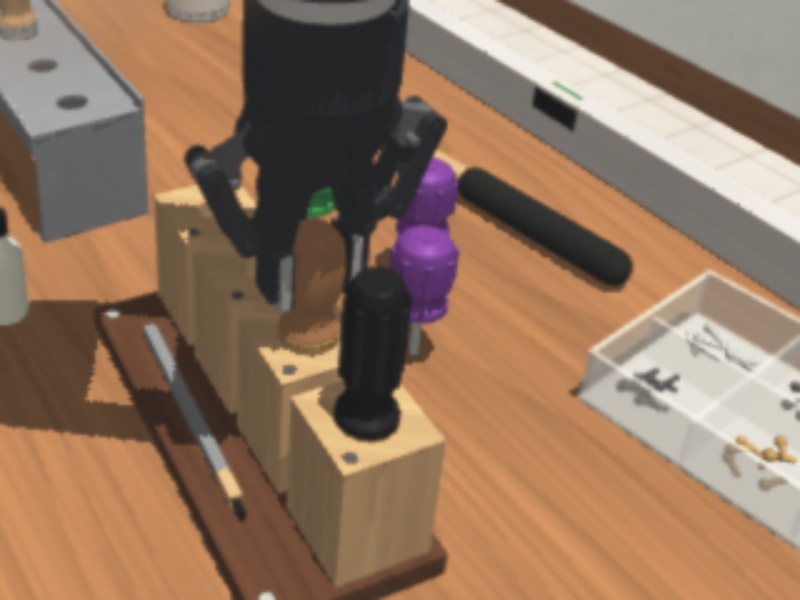

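The awl is gripped across its belly at (318,265) and still sits upright on its block. Next I lift it and carry it over.

```bash
python3 -m crank '[{"dp":[0,0,-0.015],"delta_rot":[0,0,0],"fingers":-1},{"dp":[0,0,-0.03],"delta_rot":[0,0,0],"fingers":-1},{"dp":[0,0,-0.04],"delta_rot":[0,0,0],"fingers":-1},{"dp":[0,0,-0.04],"delta_rot":[0,0,0],"fingers":-1},{"dp":[0,0,-0.04],"delta_rot":[0,0,0],"fingers":-1},{"dp":[0,0,-0.035],"delta_rot":[0,0,0],"fingers":-1},{"dp":[0,0,-0.02],"delta_rot":[0,0,0],"fingers":-1},{"dp":[0,0,0],"delta_rot":[0,0,0],"fingers":-1},{"dp":[0,0,0],"delta_rot":[0,0,0],"fingers":-1}]'
python3 -c "
from h import *
go(*NEW['awl'],.31,NY)"
```

```text
t: 20.72
tcp_pos: [0.5823, -0.218, 0.3094]
tool_rot: [0.742, 0.67, 0.0, 0.0]
force: [0.5, 0.1, -1.4]
finger_gap: 0.37
gripper_force: 59.3
t 20.72 tcp [ 0.5823 -0.218   0.3094] yaw -0.101 tilt [ 0.0004 -0.0001] gap 0.37 F [ 0.5  0.1 -1.4]
dp now-axes [ 0.7447 -0.0892 -0.0013] turn -0.0097
```

```bash
python3 -m crank '[{"dp":[0.045,-0.008,0],"delta_rot":[0,0,0],"fingers":-1},{"dp":[0.07,-0.008,0],"delta_rot":[0,0,0],"fingers":-1},{"dp":[0.07,-0.008,0],"delta_rot":[0,0,0],"fingers":-1},{"dp":[0.07,-0.008,0],"delta_rot":[0,0,0],"fingers":-1},{"dp":[0.07,-0.008,0],"delta_rot":[0,0,0],"fingers":-1},{"dp":[0.07,-0.008,0],"delta_rot":[0,0,0],"fingers":-1},{"dp":[0.07,-0.008,0],"delta_rot":[0,0,0],"fingers":-1},{"dp":[0.07,-0.008,0],"delta_rot":[0,0,0],"fingers":-1},{"dp":[0.07,-0.008,0],"delta_rot":[0,0,0],"fingers":-1},{"dp":[0.07,-0.008,0],"delta_rot":[0,0,0],"fingers":-1},{"dp":[0.05,-0.008,0],"delta_rot":[0,0,0],"fingers":-1},{"dp":[0.02,0,0],"delta_rot":[0,0,-0.0097],"fingers":-1}]'
python3 -m crank '[{"dp":[0,0,0],"delta_rot":[0,0,0],"fingers":-1},{"dp":[0,0,0],"delta_rot":[0,0,0],"fingers":-1}]'
python3 look.py w6.png; python3 -c "
from h import *
go(*NEW['awl'],.196,NY)
img,d,P=cloud('side'); save('s6.png',cv2.resize(img[60:300,120:440],(800,600)))"
```

```text
t: 21.72
tcp_pos: [0.5743, 0.1607, 0.3074]
tool_rot: [0.72, 0.694, -0.001, -0.002]
force: [-0.5, 0.2, -1.1]
finger_gap: 0.372
gripper_force: 59.3
t: 21.88
tcp_pos: [0.5754, 0.1573, 0.3078]
tool_rot: [0.721, 0.693, -0.001, -0.001]
force: [-0.1, -0.1, -1.1]
finger_gap: 0.372
gripper_force: 59.3
grey [  250     0   134   308 27356] ((574.7860107421875, 201.71060180664062), (212.81626892089844, 85.83802032470703), 87.52227783203125) 0.09579691643925548
  hole [318.5 225.6] [0.5746 0.1588 0.095 ]
  hole [319.8 133.9] [0.5781 0.2229 0.095 ]
t 21.93 tcp [0.5756 0.1565 0.3081] yaw -0.041 tilt [-0.0025 -0.0008] gap 0.37 F [ 0.2  0.1 -0.1]
dp now-axes [1.200e-03 2.000e-04 2.242e-01] turn -0.0002
```

View pics/s6.png

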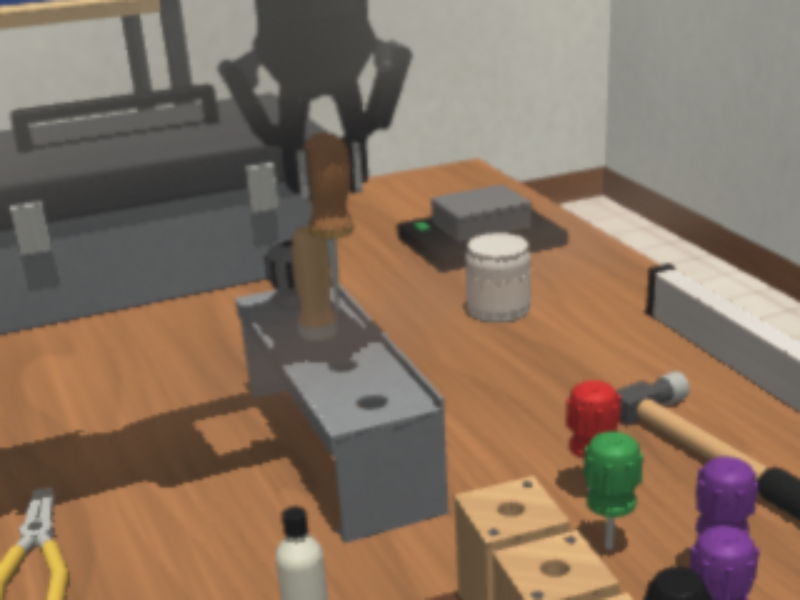

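The awl hangs close to upright at (328,180). The file stands at (315,285) and the stubby at (285,265), both in their holes. Now I lower the awl.

```bash
python3 -m crank '[{"dp":[0.002,0,0.02],"delta_rot":[0,0,0],"fingers":-1},{"dp":[0,0,0.03],"delta_rot":[0,0,0],"fingers":-1},{"dp":[0,0,0.03],"delta_rot":[0,0,0],"fingers":-1},{"dp":[0,0,0.03],"delta_rot":[0,0,0],"fingers":-1},{"dp":[0,0,0.03],"delta_rot":[0,0,0],"fingers":-1},{"dp":[0,0,0.03],"delta_rot":[0,0,0],"fingers":-1},{"dp":[0,0,0.025],"delta_rot":[0,0,0],"fingers":-1},{"dp":[0,0,0.015],"delta_rot":[0,0,0],"fingers":-1},{"dp":[0,0,0.01],"delta_rot":[0,0,0],"fingers":-1},{"dp":[0,0,0.004],"delta_rot":[0,0,0],"fingers":-1},{"dp":[0,0,0],"delta_rot":[0,0,0],"fingers":-1},{"dp":[0,0,0],"delta_rot":[0,0,0],"fingers":-1}]'
```

```text
t: 22.98
tcp_pos: [0.5766, 0.1579, 0.1979]
tool_rot: [0.721, 0.693, 0.0, 0.0]
force: [0.2, -0.2, -0.3]
finger_gap: 0.371
gripper_force: 59.3
```

```bash
python3 -m crank '[{"dp":[0,0,0.004],"delta_rot":[0,0,0],"fingers":-1},{"dp":[0,0,0.001],"delta_rot":[0,0,0],"fingers":-1},{"dp":[0,0,0],"delta_rot":[0,0,0],"fingers":-1}]'
python3 -m crank '[{"dp":[0,0,0],"delta_rot":[0,0,0],"fingers":-0.1},{"dp":[0,0,0],"delta_rot":[0,0,0],"fingers":0.1},{"dp":[0,0,0],"delta_rot":[0,0,0],"fingers":0.5},{"dp":[0,0,0],"delta_rot":[0,0,0],"fingers":1},{"dp":[0,0,0],"delta_rot":[0,0,0],"fingers":1},{"dp":[0,0,0],"delta_rot":[0,0,0],"fingers":1},{"dp":[0,0,0],"delta_rot":[0,0,0],"fingers":1},{"dp":[0,0,0],"delta_rot":[0,0,0],"fingers":1}]'
python3 -m crank '[{"dp":[0,0,-0.02],"delta_rot":[0,0,0],"fingers":1},{"dp":[0,0,-0.04],"delta_rot":[0,0,0],"fingers":1},{"dp":[0,0,-0.04],"delta_rot":[0,0,0],"fingers":1},{"dp":[0,0,-0.04],"delta_rot":[0,0,0],"fingers":1},{"dp":[0,0,-0.04],"delta_rot":[0,0,0],"fingers":1},{"dp":[0,0,-0.04],"delta_rot":[0,0,0],"fingers":1},{"dp":[0,0,-0.01],"delta_rot":[0,0,0],"fingers":1},{"dp":[0,0,0],"delta_rot":[0,0,0],"fingers":1}]'
python3 chk.py stubby file awl; python3 -c "
from h import *
go(*OLD['screwdriver'],.31,OY)"
```

```text
t: 23.23
tcp_pos: [0.5764, 0.1581, 0.1953]
tool_rot: [0.721, 0.693, 0.0, 0.0]
force: [-0.1, 0.8, 0.6]
finger_gap: 0.37
gripper_force: 59.3
t: 23.9
tcp_pos: [0.5761, 0.158, 0.1949]
tool_rot: [0.721, 0.693, -0.0, -0.0]
force: [-0.1, -0.9, -0.1]
finger_gap: 0.997
gripper_force: 0.0
t: 24.57
tcp_pos: [0.577, 0.1582, 0.3123]
tool_rot: [0.721, 0.693, 0.002, 0.002]
force: [-0.2, -0.2, -0.4]
finger_gap: 1.005
gripper_force: 0.0
stubby placed: circle [583.5 292.9] 21.4 top 0.154
file placed: circle [580.7 222.9] 16.0 top 0.191
awl placed: circle [578.9 159.4] 17.6 top 0.172
t 24.62 tcp [0.5762 0.158  0.3106] yaw -0.04 tilt [0.0016 0.0001] gap 1.001 F [-0.3 -0.3 -0.7]
dp now-axes [-0.8847  0.033   0.0011] turn 0.0097
```

The awl is in: its top went from 0.177 to 0.172 m. The screwdriver is last.

```bash
python3 -m crank '[{"dp":[-0.06,0.003,-0.001],"delta_rot":[0,0,0],"fingers":1},{"dp":[-0.076,0.003,-0.001],"delta_rot":[0,0,0],"fingers":1},{"dp":[-0.078,0.003,-0.001],"delta_rot":[0,0,0],"fingers":1},{"dp":[-0.078,0.003,-0.001],"delta_rot":[0,0,0],"fingers":1},{"dp":[-0.078,0.003,-0.001],"delta_rot":[0,0,0],"fingers":1},{"dp":[-0.078,0.003,0],"delta_rot":[0,0,0],"fingers":1},{"dp":[-0.078,0.003,0],"delta_rot":[0,0,0],"fingers":1},{"dp":[-0.078,0.003,0],"delta_rot":[0,0,0],"fingers":1},{"dp":[-0.078,0.003,0],"delta_rot":[0,0,0],"fingers":1},{"dp":[-0.078,0.003,0],"delta_rot":[0,0,0],"fingers":1},{"dp":[-0.075,0.003,0],"delta_rot":[0,0,0],"fingers":1},{"dp":[-0.048,0.003,0],"delta_rot":[0,0,0.0097],"fingers":1}]'
python3 -m crank '[{"dp":[0,0,0],"delta_rot":[0,0,0],"fingers":1},{"dp":[0,0,0],"delta_rot":[0,0,0],"fingers":1}]'
python3 -c "
from h import *
go(*OLD['screwdriver'],.207,OY)"
```

```text
t: 25.62
tcp_pos: [0.5754, -0.2875, 0.3103]
tool_rot: [0.743, 0.669, -0.001, -0.001]
force: [-0.9, 0.1, -0.5]
finger_gap: 0.998
gripper_force: 0.0
t: 25.78
tcp_pos: [0.5755, -0.2849, 0.3101]
tool_rot: [0.743, 0.67, -0.0, -0.002]
force: [-0.9, 0.4, 0.0]
finger_gap: 1.001
gripper_force: 0.0
t 25.78 tcp [ 0.5755 -0.2849  0.3101] yaw -0.103 tilt [-0.003   0.0027] gap 1.001 F [-0.9  0.4  0. ]
dp now-axes [ 0.     -0.0004  0.2063] turn -0.0004
```

```bash
python3 -m crank '[{"dp":[-0.002,0,0.02],"delta_rot":[0,0,0],"fingers":1},{"dp":[0,0,0.04],"delta_rot":[0,0,0],"fingers":1},{"dp":[0,0,0.04],"delta_rot":[0,0,0],"fingers":1},{"dp":[0,0,0.04],"delta_rot":[0,0,0],"fingers":1},{"dp":[0,0,0.032],"delta_rot":[0,0,0],"fingers":1},{"dp":[0,0,0.02],"delta_rot":[0,0,0],"fingers":1},{"dp":[0,0,0.012],"delta_rot":[0,0,0],"fingers":1},{"dp":[0,0,0],"delta_rot":[0,0,0],"fingers":1},{"dp":[0,0,0],"delta_rot":[0,0,0],"fingers":1}]'
python3 -m crank '[{"dp":[0,0,0],"delta_rot":[0,0,0],"fingers":-1},{"dp":[0,0,0],"delta_rot":[0,0,0],"fingers":-1},{"dp":[0,0,0],"delta_rot":[0,0,0],"fingers":-1},{"dp":[0,0,0],"delta_rot":[0,0,0],"fingers":-1},{"dp":[0,0,0],"delta_rot":[0,0,0],"fingers":-1},{"dp":[0,0,0],"delta_rot":[0,0,0],"fingers":-1},{"dp":[0,0,0],"delta_rot":[0,0,0],"fingers":-1},{"dp":[0,0,0],"delta_rot":[0,0,0],"fingers":-1},{"dp":[0,0,0],"delta_rot":[0,0,0],"fingers":-1},{"dp":[0,0,0],"delta_rot":[0,0,0],"fingers":-1},{"dp":[0,0,0],"delta_rot":[0,0,0],"fingers":-1},{"dp":[0,0,0],"delta_rot":[0,0,0],"fingers":-1}]' 60
```

```text
t: 26.53
tcp_pos: [0.5767, -0.2843, 0.2105]
tool_rot: [0.742, 0.671, 0.0, 0.0]
force: [0.4, 0.4, 0.4]
finger_gap: 1.002
gripper_force: 0.0
t: 27.53
tcp_pos: [0.5764, -0.285, 0.2109]
tool_rot: [0.742, 0.671, -0.0, 0.0]
force: [-2.5, 0.8, 5.2]
finger_gap: 0.349
gripper_force: 59.0
```

```bash
python3 -m crank '[{"dp":[0,0,-0.015],"delta_rot":[0,0,0],"fingers":-1},{"dp":[0,0,-0.03],"delta_rot":[0,0,0],"fingers":-1},{"dp":[0,0,-0.04],"delta_rot":[0,0,0],"fingers":-1},{"dp":[0,0,-0.04],"delta_rot":[0,0,0],"fingers":-1},{"dp":[0,0,-0.04],"delta_rot":[0,0,0],"fingers":-1},{"dp":[0,0,-0.035],"delta_rot":[0,0,0],"fingers":-1},{"dp":[0,0,-0.015],"delta_rot":[0,0,0],"fingers":-1},{"dp":[0,0,0],"delta_rot":[0,0,0],"fingers":-1},{"dp":[0,0,0],"delta_rot":[0,0,0],"fingers":-1}]'
python3 -c "
from h import *
go(*NEW['screwdriver'],.317,NY)"
```

```text
t: 28.28
tcp_pos: [0.5762, -0.2846, 0.3174]
tool_rot: [0.742, 0.671, 0.0, -0.0]
force: [-0.8, 0.2, -2.4]
finger_gap: 0.347
gripper_force: 59.2
t 28.28 tcp [ 0.5762 -0.2846  0.3174] yaw -0.101 tilt [-0.0004  0.0005] gap 0.347 F [-0.8  0.2 -2.4]
dp now-axes [ 0.7477 -0.0822  0.0011] turn -0.0097
```

```bash
python3 -m crank '[{"dp":[0.045,-0.0075,0],"delta_rot":[0,0,0],"fingers":-1},{"dp":[0.07,-0.0075,0],"delta_rot":[0,0,0],"fingers":-1},{"dp":[0.07,-0.0075,0],"delta_rot":[0,0,0],"fingers":-1},{"dp":[0.07,-0.0075,0],"delta_rot":[0,0,0],"fingers":-1},{"dp":[0.07,-0.0075,0],"delta_rot":[0,0,0],"fingers":-1},{"dp":[0.07,-0.0075,0],"delta_rot":[0,0,0],"fingers":-1},{"dp":[0.07,-0.0075,0],"delta_rot":[0,0,0],"fingers":-1},{"dp":[0.07,-0.0075,0],"delta_rot":[0,0,0],"fingers":-1},{"dp":[0.07,-0.0075,0],"delta_rot":[0,0,0],"fingers":-1},{"dp":[0.07,-0.0075,0],"delta_rot":[0,0,0],"fingers":-1},{"dp":[0.053,-0.0075,0],"delta_rot":[0,0,0],"fingers":-1},{"dp":[0.02,0,0],"delta_rot":[0,0,-0.0097],"fingers":-1}]'
python3 -m crank '[{"dp":[0,0,0],"delta_rot":[0,0,0],"fingers":-1},{"dp":[0,0,0],"delta_rot":[0,0,0],"fingers":-1}]'
python3 look.py w7.png; python3 -c "
from h import *
go(*NEW['screwdriver'],.207,NY)
img,d,P=cloud('side'); save('s7.png',cv2.resize(img[60:300,120:440],(800,600)))"
```

```text
t: 29.28
tcp_pos: [0.5712, 0.0954, 0.3158]
tool_rot: [0.72, 0.694, -0.001, -0.002]
force: [-0.1, -0.8, -1.2]
finger_gap: 0.349
gripper_force: 59.3
t: 29.45
tcp_pos: [0.5724, 0.0918, 0.3164]
tool_rot: [0.721, 0.693, -0.001, -0.001]
force: [0.3, 0.9, -1.7]
finger_gap: 0.352
gripper_force: 59.3
grey [  253     0   130   270 25043] ((572.8582153320312, 151.1574249267578), (187.85650634765625, 85.88062286376953), 87.60748291015625) 0.09579872247575527
  hole [320.5 133.5] [0.5756 0.1577 0.095 ]
t 29.5 tcp [0.5726 0.091  0.3167] yaw -0.041 tilt [-0.0023 -0.0006] gap 0.351 F [ 0.  -0.7 -1.9]
dp now-axes [0.0012 0.0012 0.2193] turn -0.0002
```

View pics/s7.png

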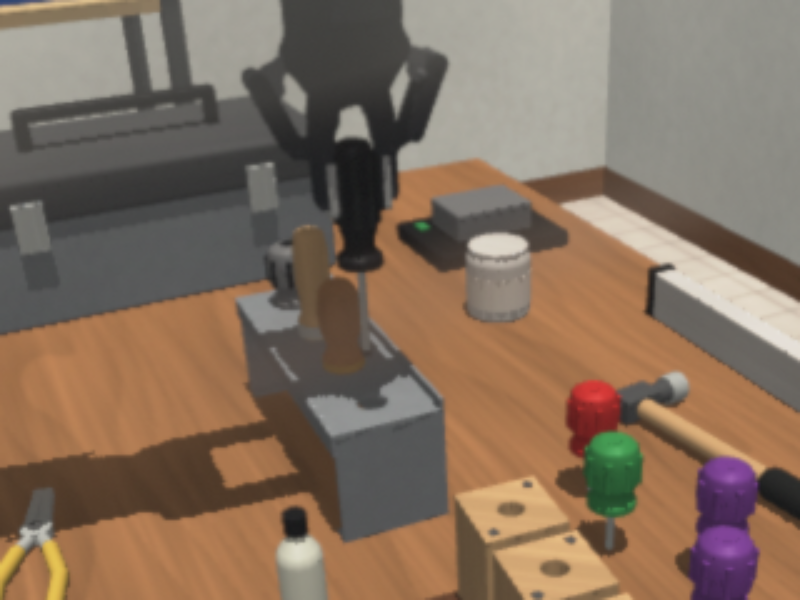

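The screwdriver hangs upright at (357,200) above the last hole, with the awl, file and stubby standing behind it. Now I lower it.

```bash
python3 -m crank '[{"dp":[0.001,0.001,0.02],"delta_rot":[0,0,0],"fingers":-1},{"dp":[0,0,0.03],"delta_rot":[0,0,0],"fingers":-1},{"dp":[0,0,0.03],"delta_rot":[0,0,0],"fingers":-1},{"dp":[0,0,0.03],"delta_rot":[0,0,0],"fingers":-1},{"dp":[0,0,0.03],"delta_rot":[0,0,0],"fingers":-1},{"dp":[0,0,0.03],"delta_rot":[0,0,0],"fingers":-1},{"dp":[0,0,0.025],"delta_rot":[0,0,0],"fingers":-1},{"dp":[0,0,0.015],"delta_rot":[0,0,0],"fingers":-1},{"dp":[0,0,0.008],"delta_rot":[0,0,0],"fingers":-1},{"dp":[0,0,0.002],"delta_rot":[0,0,0],"fingers":-1},{"dp":[0,0,0],"delta_rot":[0,0,0],"fingers":-1},{"dp":[0,0,0],"delta_rot":[0,0,0],"fingers":-1}]'
```

```text
t: 30.55
tcp_pos: [0.574, 0.0917, 0.2085]
tool_rot: [0.721, 0.693, 0.001, 0.001]
force: [-0.1, 0.4, -0.5]
finger_gap: 0.353
gripper_force: 59.3
```

```bash
python3 -m crank '[{"dp":[0,0,0.004],"delta_rot":[0,0,0],"fingers":-1},{"dp":[0,0,0],"delta_rot":[0,0,0],"fingers":-1},{"dp":[0,0,0],"delta_rot":[0,0,0],"fingers":-1}]'
python3 -m crank '[{"dp":[0,0,0],"delta_rot":[0,0,0],"fingers":-0.1},{"dp":[0,0,0],"delta_rot":[0,0,0],"fingers":0.1},{"dp":[0,0,0],"delta_rot":[0,0,0],"fingers":0.5},{"dp":[0,0,0],"delta_rot":[0,0,0],"fingers":1},{"dp":[0,0,0],"delta_rot":[0,0,0],"fingers":1},{"dp":[0,0,0],"delta_rot":[0,0,0],"fingers":1},{"dp":[0,0,0],"delta_rot":[0,0,0],"fingers":1},{"dp":[0,0,0],"delta_rot":[0,0,0],"fingers":1}]'
python3 -m crank '[{"dp":[0,0,-0.02],"delta_rot":[0,0,0],"fingers":1},{"dp":[0,0,-0.04],"delta_rot":[0,0,0],"fingers":1},{"dp":[0,0,-0.05],"delta_rot":[0,0,0],"fingers":1},{"dp":[0,0,-0.05],"delta_rot":[0,0,0],"fingers":1},{"dp":[0,0,-0.05],"delta_rot":[0,0,0],"fingers":1},{"dp":[0,0,-0.05],"delta_rot":[0,0,0],"fingers":1},{"dp":[-0.06,0,-0.02],"delta_rot":[0,0,0],"fingers":1},{"dp":[-0.06,0,0],"delta_rot":[0,0,0],"fingers":1},{"dp":[-0.06,0,0],"delta_rot":[0,0,0],"fingers":1},{"dp":[-0.03,0,0],"delta_rot":[0,0,0],"fingers":1},{"dp":[0,0,0],"delta_rot":[0,0,0],"fingers":1},{"dp":[0,0,0],"delta_rot":[0,0,0],"fingers":1}]'
python3 chk.py stubby file awl screwdriver
python3 - <<'E'
from h import *
a=cv2.resize(cloud('scene')[0][130:330,320:540],(400,364)); b=cv2.resize(cloud('side')[0][110:290,190:390],(400,364)); save('fin.png',np.hstack([a,b]))
E
```

```text
t: 30.8
tcp_pos: [0.5737, 0.092, 0.2063]
tool_rot: [0.721, 0.693, 0.0, 0.0]
force: [-0.1, 0.1, -0.6]
finger_gap: 0.347
gripper_force: 59.3
t: 31.47
tcp_pos: [0.5735, 0.0919, 0.2059]
tool_rot: [0.721, 0.693, -0.0, -0.0]
force: [0.1, 0.9, -0.4]
finger_gap: 0.999
gripper_force: 0.0
t: 32.47
tcp_pos: [0.5693, -0.0136, 0.3465]
tool_rot: [0.722, 0.692, 0.0, 0.0]
force: [0.2, 0.4, 0.9]
finger_gap: 0.999
gripper_force: 0.0
stubby placed: circle [583.8 292.5] 21.0 top 0.154
file placed: circle [581.6 222.6] 16.2 top 0.189
awl placed: circle [579.4 159. ] 17.2 top 0.17
screwdriver placed: circle [576.2  94.1] 16.3 top 0.186
```

View pics/fin.png

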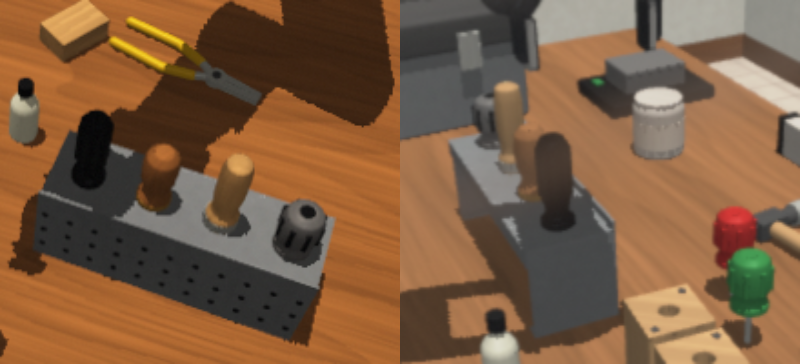

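All four stand upright with their shoulders on the deck, in the original order (left panel): screwdriver (90,150), awl (158,175), file (230,190) and stubby (300,230). The arm is clear of everything.

```bash
python3 -c "
from station import manip
print(manip.sign_off())"
```

```text
the job is handed in; nothing more can be done
None
```

The screwdriver, awl, file and stubby stand upright in the new steel rack in their original order, shoulders down on the deck, and I handed the job in at about 33 s of the 112 s allowed.

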